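# Open the shutter and hold the recessed reset down

## Task

Slide the small shutter on the control box's lid fully open by its black knob. Then take the screwdriver out of the wooden tool block, reach its tip through the yellow-ringed hole that the shutter covered and gently press the red reset button inside all the way down; finish while still holding the screwdriver and keeping the button down, the shutter open. Leave the yellow tape roll, the mixing cup and the caliper alone.

Things in the scene. Friction and masses are not known exactly. Their poses are not given: they have to be found in the camera images.
- control_box: blue box with a flat grey lid, fixed to the bench; 130 mm along its x, 120 mm along its y, 70 mm high. Origin: centre of its underside; z up. The front with three lamps faces its -x. It stands turned by up to 0.4 rad. Two steel guides, 5 mm high, run along its y on the lid, 19 mm to either side of the shutter's middle line
- aperture (a point): centre of the round hole in the lid, at the level of the lid's upper face, 70 mm above the bench and 20 mm from the lid's middle towards the box's +y. The hole is 17 mm across with a yellow ring printed round it; the lid is 4 mm thick and the box is hollow beneath. The top of the red button (20 mm across) lies 34 mm straight below this point. The hole is too small for fingers
- shutter (a joint): travel of the aluminium shutter plate (36 x 50 mm, 3 mm thick) on the lid: about 0 shut over the hole (it starts up to 0.008 m open), 0.036 m fully open at its stop. It slides along the box's -y, takes about 1.5 N and stays where it is left
- shutter_knob (a point): middle of the shank of the shutter's upright black knob, 17 mm above the lid; the knob is 14 mm thick, stands up to 26 mm above the lid (18 mm thick collar up to 8 mm above the lid) and lies 25 mm from the hole's centre towards the box's -y when shut. It moves with the shutter; the point's axes are the box's
- reset_button (a joint): travel of the red spring button: 0 up, 0.006 m fully down against its stop. It moves straight down, starts to yield at 1.5 N, takes 5 N fully down and springs back when released
- driver_tip (a point): tip of the screwdriver: black handle, straight steel shank 6 mm thick, 205 mm long in all. The point's z points from the tip up along the shank to the handle. It starts upright, tip down, with a little play (leaning up to 0.04 rad), the tip 12 mm above the bench, 50 mm deep in the tool block
- driver_handle (a point): centre of the screwdriver's handle, 152 mm up from the tip. The handle is 28 mm thick, about round, and 95 mm long (from 109 to 204 mm above the tip); the whole weighs about 0.09 kg
- tool_block: light wooden block fixed to the bench, 50 x 50 mm, 62 mm high, on a 56 mm foot; the screwdriver stands in its one vertical hole, 7.5 mm wide and 50 mm deep, in the middle. Origin: centre of its underside
- yellow_tape: bystander: yellow tape roll lying flat, 104 mm across, 24 mm high; origin under its centre
- mixing_cup: bystander: mixing cup with a stir stick, 65 mm across, 116 mm high over all; origin under its centre
- caliper: bystander: steel caliper lying flat, 58 x 150 x 13 mm; origin under its centre

How it is judged:
On the way, in this order (a step that is already met when the one before it is completed fails the run):
1. the shutter is slid open (value of joint shutter above 0.03 m), for 0.2 s.
2. the held screwdriver's tip is through the hole in the lid (z of driver_tip in the frame of aperture below -0.01 m and horizontal distance between driver_tip and aperture below 0.01 m and contact force between the fingers and driver above 1 N), for 0.1 s.
At the end, for the whole second after the job is handed in: For the whole last second the gripper holds the screwdriver, whose tip, through the hole, keeps the reset button at least 4.5 mm of its 6 mm down with more than 2 N, and the shutter is at least 30 mm of its 36 mm open (value of joint reset_button above 0.0045 m and contact force between driver and reset_button above 2 N and contact force between the fingers and driver above 1 N and horizontal distance between driver_tip and aperture below 0.01 m and z of driver_tip in the frame of aperture below -0.03 m and angle between driver_tip's own z axis and vertical below 0.35 rad and value of joint shutter above 0.03 m); the arm keeps its last pose, push and grip.
It fails at once if the button is pressed with more than 40 N (contact force between driver and reset_button above 40 N).
It fails at once if the yellow tape roll, the mixing cup or the caliper is moved more than 20 mm, or the cup tipped (distance of any of yellow_tape, mixing_cup, caliper from where it was at the start of the episode above 0.02 m or angle between mixing_cup's own z axis and vertical above 0.5 rad).
It also fails if it takes over 38 s, if anything falls off the work surface, if the arm or the gripper's body presses on something with over 40 N, if the wrist force passes 120 N, or if a joint passes its speed limit or range.

## Robot

A 6-joint arm with a two-finger parallel gripper is mounted at the origin on the work surface; the furniture and walls round the work are solid. World frame = base frame: x ahead of the robot, y to its left, z up, the work surface at z = 0. Lengths are in m, angles in rad, forces in N, time in s.
With the tool pointing down it reaches from about 0.35 to 0.775 m from the base axis. Payload 7.3 kg.
Tool frame: the origin (TCP) lies on the centre line of the jaws, within the pads' length; the fingertips stand 25 mm ahead of it and the grasp point (between the pads) lies 6 mm ahead of it; z points along the fingers, y is the line along which they close (so a half turn about z gives the same grasp; the last joint's range is limited). The gripper opens to 92 mm and grips with 3 to 60 N. Pads are 19 mm wide; open, the fingers measure 130 mm over their backs; the gripper's body (75 mm by 190 mm) begins 47 mm behind the grasp point.
Start: joints at [-1.434, 0.342, 1.524, -0, 1.275, -0.146], TCP at [0.147, -0.504, 0.252] pointing down, gripper open.
Joint ranges: [-2.53, 2.53], [-0.77, 2.02], [0.04, 2.7], [-1, 4.14], [0.28, 2.66], [-3.11, 3.11]. Speed limits (rad/s): [2.57, 2.57, 3.14, 3.14, 3.14, 3.14].

## Interface

Orientations are given as [roll, pitch, yaw] about the fixed x, y, z axes, in that order (R = Rz(yaw) Ry(pitch) Rx(roll)).
In Python, from cell import status, read_camera, camera_info, ticket, models gives the robot as it stands.
- The arm moves only by the tool send_rows, never from a script. Its argument "plan" is a list of rows, each an object with "offset": the shift along the tool's x, y, z in mm, a list of three; "yaw": the turn about the tool's z in rad. In form: [{"offset": [dx, dy, dz], "yaw": yaw}, ...]. A call has 1 to 20 rows; each row shifts and turns the commanded pose from where the row before left it, along the tool's axes as they then stand; what a row does not reach is not made up. A row lasts 1/10 s, in which the tool goes at most 50 mm and 8.59 degrees, less where a joint would pass 70% of its speed; a pose out of reach is approached as far as the arm can. A call is refused whole if a number of a shift passes 50 or a number of a turn 0.15, either way. A call with a gripper value outside its range is refused whole. "hand" is the closure, from 0 (fully open) to 1 (shut), set as the call begins (left out, the last holds). The fingers move at their own pace and stop on an object; "squeeze" is the grip in N (left out, the last holds). Time passes only in rows, so rows that do not move let the fingers close. It gives the time, the measured TCP pose, the force, the opening and the grip force at its end, in the units of the state.
- status.observe(): the state, without advancing time (a new reading comes with each control period).
- read_camera(name): name is "side" or "top"; returns the picture (400x640x3 uint8, red, green, blue); there is no depth.
- camera_info(name): a dict with "vfov" (degrees; the focal length in pixels is half the picture's height over the tangent of half this angle, whatever the lens; pixels are square), "cx", "cy" (the principal point, pixels), "origin" and "attitude" of the camera in the world. Camera axes: x right, y down, z forward; pixel columns grow to the right and rows downward; lengths in m; the calibration is good to about 2 mm. A picture is of the moment at which its call begins. camera_info takes no time and is no camera call.
- ticket.hand_in(): hands the job in; it is judged then, once.
Trained networks look in the newest picture that a camera, given by its name, has taken for a name from the list of things; names that differ only in an ending like _2 or _b are one class to them, and where a whole thing is asked for, a point or a joint stands for the part that bears it (a point fixed in the world has none). Each returns a list of dicts, best first, with "conf" (0 to 1); they miss things now and then, are a little off and sometimes report something else, mostly with a low value. They report only what shows in the picture. A call takes as long as a camera call.
- models.regions_of(camera, label): "mask" (400x640 bool, what is visible of it) and "extent" ([left, top, right, bottom] in pixels, round what is visible of it).
The state is a dict: "time": time; "qpos": joint angles; "qvel": joint speeds; "joint_efforts": joint torques, N m; "tool_pos": TCP position; "tool_rot": TCP orientation; "contact_force": force on the tool from outside, world axes, zero at the start; "torque": the same for the moment, N m; "opening": finger opening in m; "grip_force": force on a finger pad.
Only numpy, scipy, OpenCV 4.12 (cv2) and the standard library are available. Lean on these libraries where they do the work, as an engineer would, in place of code of your own. Each camera call takes 0.05 s, during which the arm holds its last target. There are 200 camera calls.

## Working session

There is one attempt and no reset: what is moved stays moved. The work goes in short steps, Python scripts to look and compute and a tool call to move; the robot and the scene stay as the last step left them, time stands still between calls to the robot, and variables do not carry over. Pictures are saved under pics/ and viewed, at most 10 in all, crops included, and the job is handed in when it is done.

Besides the shell and the picture viewer there is one more tool, called after "Emit:" in YAML: its name, and indented under it one key for each argument. send_rows: Moves the arm, as the interface text tells. Its arguments: {"type":"object","properties":{"plan":{"type":"array"},"hand":{"type":"number"},"squeeze":{"type":"number"}},"required":["plan"]}

```bash
mkdir -p pics; ls
cat > h.py <<'E'
import numpy as np,cv2
from cell import status, read_camera, camera_info, ticket, models
from scipy.spatial.transform import Rotation as R
def cam(n):
    c=camera_info(n); f=200/np.tan(np.radians(c['vfov'])/2); return c,f
def rot(a):
    a=np.array(a); return a if a.shape==(3,3) else (R.from_quat(a).as_matrix() if a.size==4 else R.from_euler('xyz',a).as_matrix())
def unproj(n,u,v,z):
    c,f=cam(n); d=rot(c['attitude'])@np.array([(u-c['cx'])/f,(v-c['cy'])/f,1]); o=np.array(c['origin']); return o+d*(z-o[2])/d[2]
def proj(n,p):
    c,f=cam(n); q=rot(c['attitude']).T@(np.array(p)-c['origin']); return np.array([c['cx']+f*q[0]/q[2],c['cy']+f*q[1]/q[2]])
def snap(n,name):
    im=read_camera(n); cv2.imwrite('pics/'+name,im[:,:,::-1]); return im
E
python3 - <<'E'
from h import *
print(camera_info('top'),camera_info('side'))
print(status.observe())
a=snap('top','t0.png');b=snap('side','s0.png')
for cm in('top','side'):
  for l in('control_box','shutter_knob','shutter','tool_block','driver_handle','yellow_tape','mixing_cup','caliper'):
    for r in models.regions_of(cm,l)[:1]:
      ys,xs=np.nonzero(r['mask']);print(cm,l,round(r['conf'],2),np.round(r['extent']),xs.mean().round(1),ys.mean().round(1))
E
```

```text
pics
{'vfov': 47.70319111780583, 'cx': 312.21628331863036, 'cy': 193.0099195740125, 'origin': array([ 0.38728821, -0.1596502 ,  0.99761034]), 'attitude': array([-3.02754724,  0.00574674, -1.59513961])} {'vfov': 56.0697829888466, 'cx': 324.37291433468624, 'cy': 200.32963538602485, 'origin': array([0.275307  , 0.59029956, 0.52450805]), 'attitude': array([-2.06607618, -0.02057076, -2.82728734])}
{'time': 0.0, 'qpos': array([-1.43400401e+00,  3.42739576e-01,  1.52499804e+00,  3.62887569e-05,
        1.27535876e+00, -1.46032378e-01]), 'qvel': array([-1.39294397e-03,  5.70376711e-05,  1.24679240e-04,  9.13026052e-04,
        3.47011114e-04,  8.02523971e-04]), 'joint_efforts': array([ 1.15811695e-04, -4.31243598e+01, -2.44211608e+01,  7.18395668e-02,
        5.60213474e-02, -1.16346532e-04]), 'tool_pos': array([ 0.14647839, -0.50379008,  0.25104279]), 'tool_rot': array([-3.14010998e+00, -2.53144085e-04,  2.82813911e-01]), 'contact_force': array([ 1.11249713, -0.3192872 ,  0.02662535]), 'torque': array([-0.00813037, -0.04784482,  0.01476779]), 'grip_force': 0.0, 'opening': 0.09171764617109303}
top control_box 0.55 [362. 134. 440. 216.] 399.6 174.4
top shutter_knob 0.69 [382. 165. 412. 189.] 398.5 173.2
top shutter 0.93 [386. 157. 415. 187.] 398.5 173.0
top tool_block 0.97 [346. 234. 377. 259.] 358.7 247.0
top driver_handle 0.75 [358. 234. 380. 255.] 368.8 243.0
top yellow_tape 0.58 [274. 111. 322. 162.] 297.7 137.8
top mixing_cup 0.73 [253. 180. 284. 214.] 267.8 198.0
top caliper 0.6 [164. 206. 233. 230.] 202.4 223.7
side control_box 0.91 [314. 169. 362. 211.] 336.9 191.1
side shutter 0.68 [329. 168. 347. 185.] 337.0 179.1
side tool_block 0.65 [366. 198. 391. 234.] 382.2 215.9
side driver_handle 0.94 [381. 150. 393. 195.] 385.8 166.7
side yellow_tape 0.95 [256. 217. 296. 245.] 276.8 230.7
side mixing_cup 0.85 [310. 219. 334. 270.] 320.4 246.5
side caliper 0.75 [302. 286. 331. 344.] 317.9 311.1
```

Run:
```python
from h import *
a=cv2.imread('pics/t0.png')[100:280,150:470];b=cv2.imread('pics/s0.png')[130:350,240:420]
cv2.imwrite('pics/t0c.png',cv2.resize(a,(800,450),interpolation=cv2.INTER_CUBIC))
cv2.imwrite('pics/s0c.png',cv2.resize(b,(480,587),interpolation=cv2.INTER_CUBIC))
for u,v,z in((399.6,174.4,.07),(398.5,173,.073),(358.7,247,.06),(368.8,243,.164),(297.7,137.8,.024),(267.8,198,.08),(202,223.7,.01)):
  print(unproj('top',u,v,z).round(3))
for u,v,z in((337,179,.073),(385.8,166.7,.164),(276.8,230.7,.012),(317.9,311,.01)):
  print(unproj('side',u,v,z).round(3))
```

```text
[ 0.528 -0.339  0.07 ]
[ 0.53  -0.336  0.073]
[ 0.381 -0.25   0.06 ]
[ 0.388 -0.258  0.164]
[ 0.622 -0.128  0.024]
[ 0.485 -0.066  0.08 ]
[0.439 0.086 0.01 ]
[ 0.531 -0.341  0.073]
[ 0.387 -0.263  0.164]
[ 0.621 -0.124  0.012]
[0.437 0.098 0.01 ]
```

View pics/t0c.png

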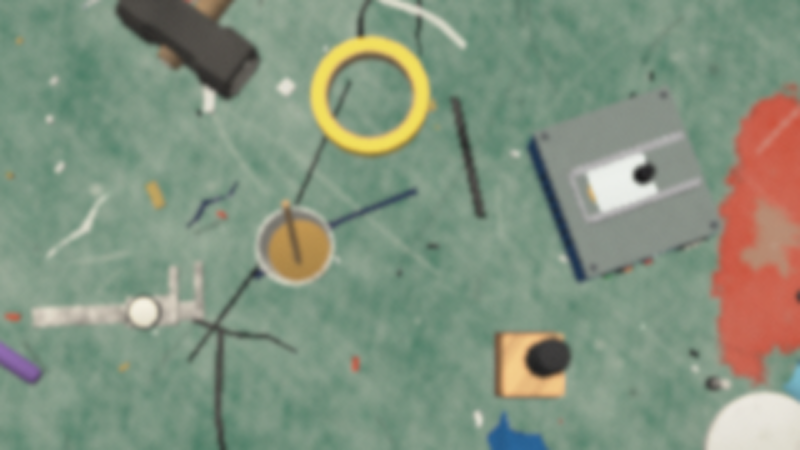

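View pics/s0.png

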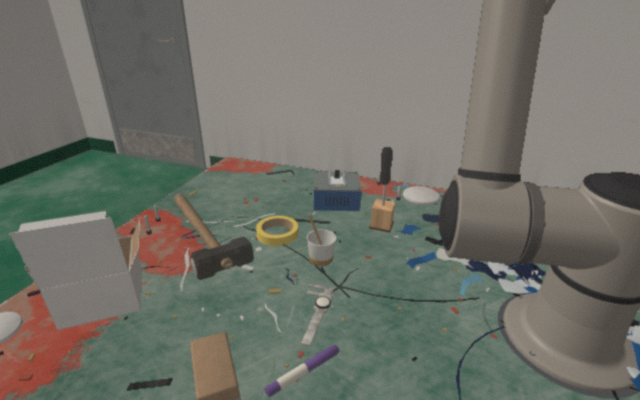

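Run:
```python
from h import *
cr=[(532,138),(672,88),(720,228),(580,280)]
P=np.array([unproj('top',150+x/2.5,100+y/2.5,.07) for x,y in cr])
c=P.mean(0);print(P.round(3),c.round(3))
for i in range(4):
  d=P[(i+1)%4]-P[i];print(np.linalg.norm(d).round(3),np.arctan2(d[1],d[0]).round(3))
k=unproj('top',150+644/2.5,100+174/2.5,.094);print('knob',k)
print('ring',unproj('top',150+592/2.5,100+193/2.5,.07))
for yaw in(.33,.36,.39):
  X=np.array([np.cos(yaw),np.sin(yaw)]);Y=np.array([-X[1],X[0]]);ap=c[:2]+.02*Y
  print(yaw,'ap',ap.round(4),'knob in box from ap',((k[:2]-ap)@X).round(4),((k[:2]-ap)@Y).round(4))
print(proj('top',[.147,-.504,.252]))
```

```text
[[ 0.57  -0.264  0.07 ]
 [ 0.61  -0.383  0.07 ]
 [ 0.491 -0.416  0.07 ]
 [ 0.451 -0.299  0.07 ]] [ 0.53  -0.341  0.07 ]
0.125 -1.249
0.123 -2.867
0.124 1.9
0.124 0.285
knob [ 0.53365727 -0.35077078  0.094     ]
ring [ 0.52271536 -0.31207953  0.07      ]
0.33 ap [ 0.524  -0.3217] knob in box from ap -0.0003 -0.0307
0.36 ap [ 0.5234 -0.3219] knob in box from ap -0.0006 -0.0307
0.39 ap [ 0.5228 -0.3221] knob in box from ap -0.0009 -0.0307
[537.24481563 393.00195752]
```

Emit:
send_rows:
  plan:
    - {"offset": [30,-3,0],"yaw": 0}
    - {"offset": [30,-3,0],"yaw": 0}
    - {"offset": [30,-3,0],"yaw": 0}
    - {"offset": [30,-3,0],"yaw": 0}
    - {"offset": [30,-3,0],"yaw": 0}
    - {"offset": [30,-3,0],"yaw": 0}
    - {"offset": [30,-3,0],"yaw": 0}
    - {"offset": [30,-3,0],"yaw": 0}
    - {"offset": [30,-3,0],"yaw": 0}
    - {"offset": [30,-3,0],"yaw": 0}
    - {"offset": [30,-3,0],"yaw": 0}
    - {"offset": [30,-3,0],"yaw": 0}
    - {"offset": [30,-3,0],"yaw": 0}
    - {"offset": [24,0,0],"yaw": 0}
    - {"offset": [0,0,0],"yaw": 0}
    - {"offset": [0,0,0],"yaw": 0}
  hand: 0
  squeeze: 10

```text
time: 2.5
tool_pos: [0.5331, -0.351, 0.2512]
tool_rot: [-3.141, 0.001, 0.284]
contact_force: [-0.5, -0.4, 0.9]
opening: 0.0918
grip_force: 0.0
```

Emit:
send_rows:
  plan:
    - {"offset": [0,0,30],"yaw": 0}
    - {"offset": [0,0,30],"yaw": 0}
    - {"offset": [0,0,30],"yaw": 0}
    - {"offset": [0,0,25],"yaw": 0}
    - {"offset": [0,0,18],"yaw": 0}
    - {"offset": [0,0,11],"yaw": 0}
    - {"offset": [0,0,0],"yaw": 0}
    - {"offset": [0,0,0],"yaw": 0}

```text
time: 3.3
tool_pos: [0.5331, -0.3518, 0.1086]
tool_rot: [3.141, -0.001, 0.282]
contact_force: [0.4, -0.4, -0.8]
opening: 0.0921
grip_force: 0.0
```

Emit:
send_rows:
  plan:
    - {"offset": [0,0,0],"yaw": 0}
    - {"offset": [0,0,0],"yaw": 0}
    - {"offset": [0,0,0],"yaw": 0}
    - {"offset": [0,0,0],"yaw": 0}
    - {"offset": [0,0,0],"yaw": 0}
    - {"offset": [0,0,0],"yaw": 0}
    - {"offset": [0,0,0],"yaw": 0}
    - {"offset": [0,0,0],"yaw": 0}
  hand: 1
  squeeze: 10

```text
time: 4.1
tool_pos: [0.5332, -0.3512, 0.1077]
tool_rot: [3.142, 0.0, 0.283]
contact_force: [0.5, -0.1, 0.0]
opening: 0.0324
grip_force: 0.0
```

Emit:
send_rows:
  plan:
    - {"offset": [0,0,0],"yaw": 0}
    - {"offset": [0,0,0],"yaw": 0}
    - {"offset": [0,0,0],"yaw": 0}
    - {"offset": [0,0,0],"yaw": 0}

```text
time: 4.5
tool_pos: [0.5332, -0.3515, 0.1078]
tool_rot: [3.141, 0.0, 0.283]
contact_force: [-0.1, -1.7, -0.2]
opening: 0.013
grip_force: 10.0
```

Emit:
send_rows:
  plan:
    - {"offset": [0,5,0],"yaw": 0}
    - {"offset": [0,5,0],"yaw": 0}
    - {"offset": [0,5,0],"yaw": 0}
    - {"offset": [0,5,0],"yaw": 0}
    - {"offset": [0,5,0],"yaw": 0}
    - {"offset": [0,2,0],"yaw": 0}
    - {"offset": [0,0,0],"yaw": 0}

```text
time: 5.2
tool_pos: [0.5415, -0.3776, 0.1078]
tool_rot: [3.14, -0.001, 0.283]
contact_force: [5.7, 0.3, -1.6]
opening: 0.0125
grip_force: 10.0
```

Emit:
send_rows:
  plan:
    - {"offset": [0,1,0],"yaw": 0}
    - {"offset": [0,1,0],"yaw": 0}
    - {"offset": [0,1,0],"yaw": 0}
    - {"offset": [0,0,0],"yaw": 0}

```text
time: 5.6
tool_pos: [0.5421, -0.3797, 0.1077]
tool_rot: [3.141, -0.001, 0.283]
contact_force: [4.0, 2.4, -0.9]
opening: 0.0127
grip_force: 10.0
```

Emit:
send_rows:
  plan:
    - {"offset": [0.5,1,0],"yaw": 0}
    - {"offset": [0.5,1,0],"yaw": 0}
    - {"offset": [0,0,0],"yaw": 0}
    - {"offset": [0,0,0],"yaw": 0}

```text
time: 6.0
tool_pos: [0.543, -0.3817, 0.1077]
tool_rot: [3.141, 0.0, 0.283]
contact_force: [3.2, 1.7, -1.0]
opening: 0.0128
grip_force: 10.0
```

Run:
```python
from h import *
snap('top','t1.png');b=snap('side','s1.png')
for cm in('side','top'):
  for l in('driver_handle',):
    for r in models.regions_of(cm,l)[:1]:
      ys,xs=np.nonzero(r['mask']);print(cm,l,r['conf'],r['extent'],xs.mean(),ys.mean())
s=status.observe();print(s['tool_pos'],s['contact_force'])
a=cv2.imread('pics/t1.png')[120:270,330:450]
b=b[130:240,290:410,::-1]
cv2.imwrite('pics/c1.png',np.hstack([cv2.resize(a,(400,500),interpolation=cv2.INTER_CUBIC),cv2.resize(b,(400,500))]))
```

```text
side driver_handle 0.93 [379.7, 148.4, 391.3, 205.4] 385.628640776699 166.0364077669903
[ 0.5429839  -0.38172688  0.10773335] [1.89826543 1.98377495 0.03592911]
```

View pics/c1.png

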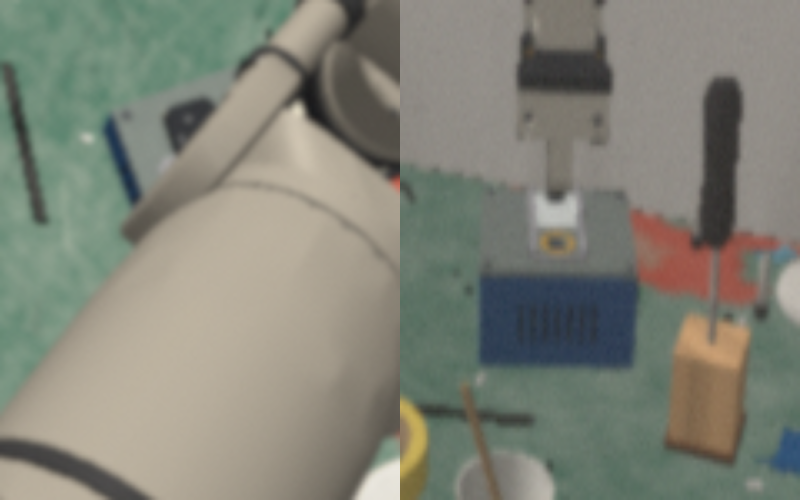

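Emit:
send_rows:
  plan:
    - {"offset": [0,1.5,0],"yaw": 0}
    - {"offset": [0,1.5,0],"yaw": 0}
    - {"offset": [0,1,0],"yaw": 0}
    - {"offset": [0,0,0],"yaw": 0}

```text
time: 6.6
tool_pos: [0.5437, -0.3839, 0.1076]
tool_rot: [-3.138, 0.001, 0.283]
contact_force: [0.2, 7.8, 3.1]
opening: 0.013
grip_force: 10.0
```

Run:
```python
from h import *
print('ap side',unproj('side',337.1,183.0,.07))
s=status.observe();print(s['tool_pos'],s['contact_force'])
```

```text
ap side [ 0.52468167 -0.32189952  0.07      ]
[ 0.54371964 -0.38393617  0.107571  ] [0.24648754 7.81486099 3.06336481]
```

Emit:
send_rows:
  plan:
    - {"offset": [0,-1,0],"yaw": 0}
    - {"offset": [0,0,0],"yaw": 0}
    - {"offset": [0,0,0],"yaw": 0}
    - {"offset": [0,0,-20],"yaw": 0}
    - {"offset": [0,0,-35],"yaw": 0}
    - {"offset": [0,0,-40],"yaw": 0}
    - {"offset": [0,0,-40],"yaw": 0}
    - {"offset": [0,0,-30],"yaw": 0}
    - {"offset": [0,0,0],"yaw": 0}
  hand: 0

```text
time: 7.5
tool_pos: [0.5451, -0.3861, 0.2786]
tool_rot: [3.132, -0.005, 0.282]
contact_force: [-0.4, -0.5, -0.0]
opening: 0.08
grip_force: 0.0
```

Emit:
send_rows:
  plan:
    - {"offset": [-14,-20,0],"yaw": 0}
    - {"offset": [-15,-21,0],"yaw": 0}
    - {"offset": [-15,-21,0],"yaw": 0}
    - {"offset": [-15,-21,0],"yaw": 0}
    - {"offset": [-15,-21,0],"yaw": 0}
    - {"offset": [-15,-21,0],"yaw": 0}
    - {"offset": [-14,-20,0],"yaw": 0}
    - {"offset": [-12,-16,0],"yaw": 0}
    - {"offset": [0,0,0],"yaw": 0}
    - {"offset": [0,0,0],"yaw": 0}

```text
time: 8.5
tool_pos: [0.3887, -0.2624, 0.2726]
tool_rot: [3.141, -0.0, 0.282]
contact_force: [-0.1, -0.6, 0.7]
opening: 0.0917
grip_force: 0.0
```

Run:
```python
from h import *
s=status.observe();print(s['tool_pos'],s['contact_force'],s['opening'])
a=snap('side','s2.png');r=models.regions_of('side','driver_handle')[0];print(r['conf'],r['extent'])
m=r['mask']
for v in range(int(r['extent'][1]),int(r['extent'][3])+1,6):
  xs=np.nonzero(m[v])[0]
  if len(xs):print(v,xs.min(),xs.max())
for r in models.regions_of('side','shutter')[:1]:print(r['conf'],r['extent'])
for z in(.012,.062,.121,.164,.2,.216):print(z,proj('side',[.388,-.26,z]))
cv2.imwrite('pics/c2.png',cv2.resize(a[120:240,300:420,::-1],(600,600),interpolation=cv2.INTER_CUBIC))
```

```text
[ 0.38866828 -0.26239722  0.27261313] [-0.06544078 -0.55305785  0.68415198] 0.0916856137198949
0.6 [379.6, 148.5, 391.5, 194.1]
148 384 391
154 382 392
160 382 391
166 382 390
172 381 390
178 381 390
184 383 388
190 383 385
0.45 [332.3, 166.2, 343.3, 178.5]
0.012 [379.58976209 220.40169245]
0.062 [381.35240874 203.74998835]
0.121 [383.5475014  183.01297154]
0.164 [385.2320619  167.09894646]
0.2 [386.70135745 153.21852715]
0.216 [387.3725026  146.87822611]
```

View pics/c2.png

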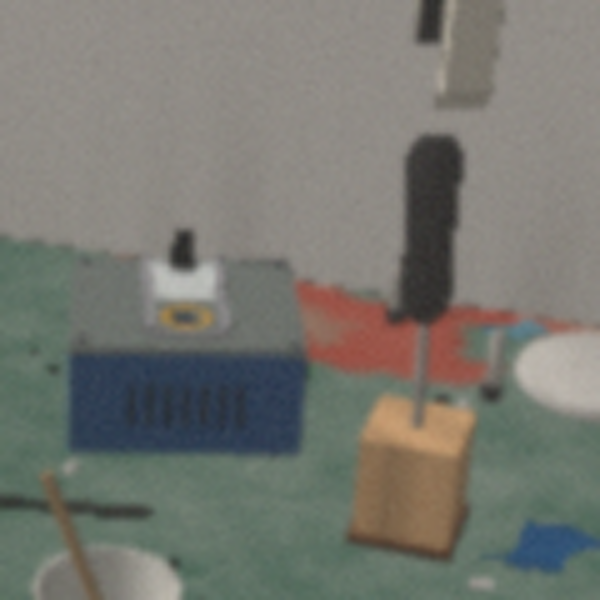

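Emit:
send_rows:
  plan:
    - {"offset": [0,0,20],"yaw": 0}
    - {"offset": [0,0,25],"yaw": 0}
    - {"offset": [0,0,20],"yaw": 0}
    - {"offset": [0,0,12],"yaw": 0}
    - {"offset": [0,0,7],"yaw": 0}
    - {"offset": [0,0,0],"yaw": 0}

```text
time: 9.25
tool_pos: [0.3885, -0.262, 0.1878]
tool_rot: [-3.14, 0.001, 0.283]
contact_force: [1.1, 0.2, -0.2]
opening: 0.0916
grip_force: 0.0
```

Emit:
send_rows:
  plan:
    - {"offset": [0,0,0],"yaw": 0}
    - {"offset": [0,0,0],"yaw": 0}
    - {"offset": [0,0,0],"yaw": 0}
    - {"offset": [0,0,0],"yaw": 0}
    - {"offset": [0,0,0],"yaw": 0}
    - {"offset": [0,0,0],"yaw": 0}
    - {"offset": [0,0,0],"yaw": 0}
    - {"offset": [0,0,0],"yaw": 0}
    - {"offset": [0,0,0],"yaw": 0}
    - {"offset": [0,0,0],"yaw": 0}
    - {"offset": [0,0,0],"yaw": 0}
  hand: 1
  squeeze: 40

```text
time: 10.35
tool_pos: [0.3884, -0.2617, 0.1887]
tool_rot: [-3.141, 0.0, 0.283]
contact_force: [-0.4, 2.1, 1.7]
opening: 0.0273
grip_force: 39.9
```

Emit:
send_rows:
  plan:
    - {"offset": [0,0,-10],"yaw": 0}
    - {"offset": [0,0,-15],"yaw": 0}
    - {"offset": [0,0,-20],"yaw": 0}
    - {"offset": [0,0,-25],"yaw": 0}
    - {"offset": [0,0,-20],"yaw": 0}
    - {"offset": [0,0,-15],"yaw": 0}
    - {"offset": [0,0,0],"yaw": 0}

```text
time: 11.05
tool_pos: [0.3894, -0.2629, 0.2963]
tool_rot: [3.136, -0.003, 0.283]
contact_force: [0.8, -0.1, -1.2]
opening: 0.027
grip_force: 39.9
```

Emit:
send_rows:
  plan:
    - {"offset": [12,10,0],"yaw": 0}
    - {"offset": [18,16,0],"yaw": 0}
    - {"offset": [20,17,0],"yaw": 0}
    - {"offset": [20,17,0],"yaw": 0}
    - {"offset": [20,17,0],"yaw": 0}
    - {"offset": [15,13,0],"yaw": 0}
    - {"offset": [9,8,0],"yaw": 0}
    - {"offset": [0,0,0],"yaw": 0}
    - {"offset": [0,0,0],"yaw": 0}

```text
time: 11.95
tool_pos: [0.5249, -0.3241, 0.2927]
tool_rot: [-3.14, 0.001, 0.283]
contact_force: [0.7, 0.8, 0.2]
opening: 0.0269
grip_force: 39.9
```

Run:
```python
from h import *
s=status.observe();print(s['tool_pos'],s['contact_force'],s['opening'])
a=snap('side','s3.png');b=snap('top','t3.png')
t=s['tool_pos'];print('tip pred',proj('side',[t[0],t[1],t[2]-.176]),proj('side',[t[0],t[1],t[2]-.07]),proj('top',[t[0],t[1],t[2]-.176]))
print(proj('side',[.525,-.3245,.07]),proj('top',[.525,-.3245,.07]))
A=cv2.resize(a[130:220,295:385,::-1],(600,600),interpolation=cv2.INTER_CUBIC);cv2.imwrite('pics/c3.png',A)
```

```text
[ 0.52494914 -0.32408216  0.29274338] [0.6779953  0.82445819 0.19525758] 0.02686999450189658
tip pred [337.85687469 167.25046549] [339.39049929 129.69280237] [396.60415829 172.39799397]
[337.25180252 182.60339969] [392.75117242 175.95909488]
```

View pics/c3.png

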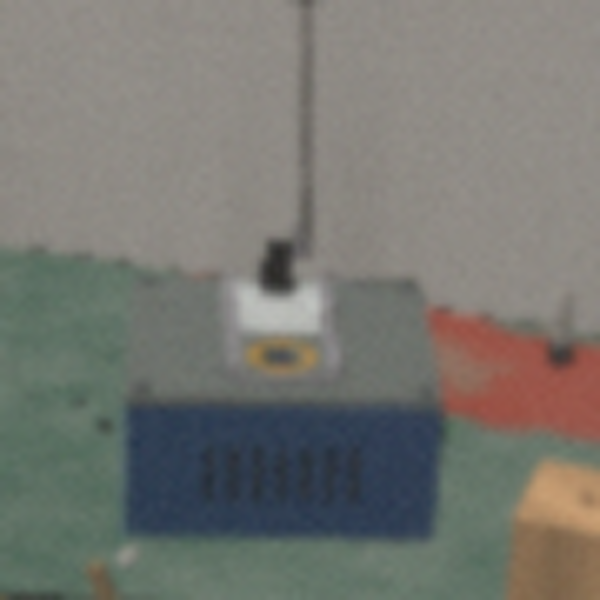

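Run:
```python
from h import *
t=np.array([.52495,-.3241,.2927-.1767]);X=np.array([.96,.279,0]);Y=np.array([.279,-.96,0])
p=proj('side',t)
print((proj('side',t+.01*X)-p)/10,(proj('side',t+.01*Y)-p)/10,(proj('side',t+[0,0,.01])-p)/10)
a=cv2.imread('pics/s3.png').astype(int).mean(2)
for v in range(134,174,3):
  row=a[v,330:352]; print(v,row.round().astype(int))
b=cv2.imread('pics/t3.png')[120:230,340:450]
cv2.imwrite('pics/c4.png',cv2.resize(b,(500,500),interpolation=cv2.INTER_CUBIC))
```

```text
[-0.36532686 -0.01150049] [-3.69057245e-05 -1.44047065e-01] [ 0.01381363 -0.33827243]
134 [137 140 136 138 137 140 140 139 139 133 114 114 130 137 137 135 136 137
 139 137 138 140]
137 [141 140 138 140 142 139 137 139 140 135 119 110 131 138 138 140 139 138
 136 140 139 136]
140 [138 138 137 139 139 138 139 138 136 130 114 112 131 136 138 135 139 138
 138 137 140 137]
143 [138 137 139 137 139 136 136 138 138 129 109 110 129 139 137 137 138 136
 137 136 137 136]
146 [139 138 138 138 137 138 139 138 135 129 114 114 133 138 136 136 135 139
 136 138 138 136]
149 [138 135 137 138 136 138 139 139 137 131 108 111 129 136 136 135 134 137
 133 137 134 136]
152 [136 137 135 137 134 138 139 139 137 130 109 110 128 137 134 134 133 132
 137 133 132 136]
155 [136 137 136 134 137 135 137 138 139 131 116 114 130 135 134 136 133 129
 135 134 132 135]
158 [135 135 136 137 135 137 136 136 137 128 110 102 128 132 135 135 132 132
 132 133 130 133]
161 [132 132 134 134 137 136 136 138 136 125 100 102 125 133 133 134 133 133
 132 134 132 135]
164 [136 134 136 133 134 135 135 133 126 112  96 100 127 136 134 129 134 134
 132 130 133 130]
167 [134 133 134 133 118  73  50  53  66  95  98 108 128 129 134 130 131 131
 129 130 131 133]
170 [131 132 131 115  72  46  49  52  85 127 137 136 135 131 126 129 131 129
 130 128 130 130]
173 [163 175 176 163 119  93  83  83  97 137 167 174 167 142 127 114 110 110
 110 106 106 106]
```

View pics/c4.png

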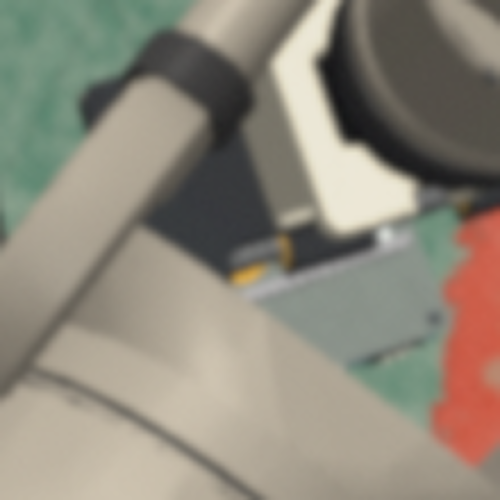

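Run:
```python
from h import *
b=cv2.imread('pics/t3.png')[160:200,375:425]
b=cv2.resize(b,(750,600),interpolation=cv2.INTER_CUBIC)
t=np.array([.52495,-.3241,.2927]);X=np.array([.96,.279,0])
for dz in(.08,.1,.12,.15,.1767):
  k=(dz-.006)/.17; q=t-[0,0,dz]-.0075*k*X; p=(proj('top',q)-[375,160]+.5)*15-.5; print(dz,p+[375*0,0]); cv2.circle(b,tuple(int(x) for x in p),4,(0,0,255),-1)
for an in np.linspace(0,6.28,24):
  p=(proj('top',[.525+.0085*np.cos(an),-.3245+.0085*np.sin(an),.07])-[375,160]+.5)*15; cv2.circle(b,tuple(int(x) for x in p),2,(255,0,255),-1)
cv2.imwrite('pics/c5.png',b)
```

```text
0.08 [487.36430733  88.87246458]
0.1 [456.01727692 124.82678129]
0.12 [426.15628001 159.07665205]
0.15 [383.92788047 207.51164671]
0.1767 [348.71109642 247.90448108]
```

View pics/c5.png

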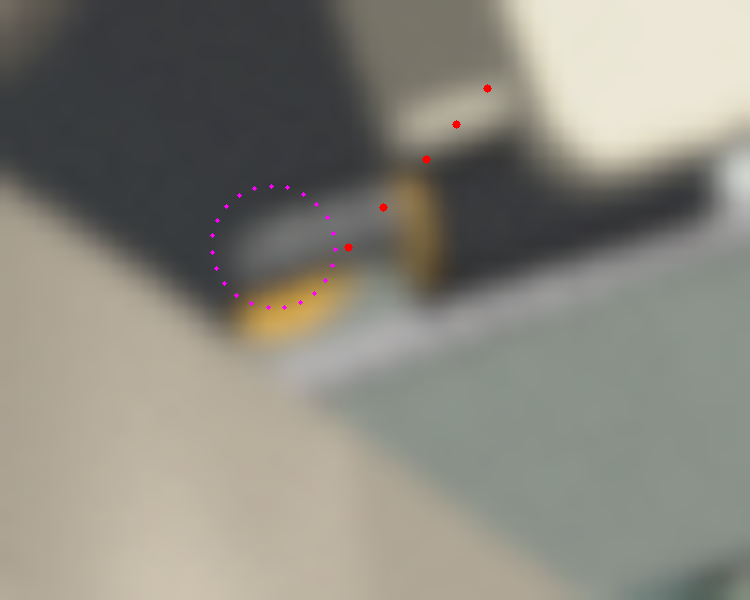

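Emit:
send_rows:
  plan:
    - {"offset": [4,0,0],"yaw": 0}
    - {"offset": [3.5,0,5],"yaw": 0}
    - {"offset": [0,0,10],"yaw": 0}
    - {"offset": [0,0,10],"yaw": 0}
    - {"offset": [0,0,8],"yaw": 0}
    - {"offset": [0,0,5],"yaw": 0}
    - {"offset": [0,0,0],"yaw": 0}
    - {"offset": [0,0,0],"yaw": 0}

```text
time: 12.85
tool_pos: [0.5326, -0.3223, 0.2558]
tool_rot: [3.141, -0.0, 0.283]
contact_force: [1.0, 0.1, -0.5]
opening: 0.0268
grip_force: 39.9
```

Run:
```python
from h import *
s=status.observe();print(s['tool_pos'],s['contact_force'])
a=snap('side','s4.png');b=snap('top','t4.png')
t=s['tool_pos']
A=cv2.resize(a[155:195,317:357,::-1],(600,600),interpolation=cv2.INTER_CUBIC)
B=cv2.resize(b[165:195,370:400,::-1],(200,200),interpolation=cv2.INTER_CUBIC);B=np.vstack([B,np.zeros((400,200,3),np.uint8)])
cv2.imwrite('pics/c6.png',np.hstack([A,B]))
for dz in(.07,.12,.1767):
  print('pred shank',dz,proj('side',t-[0.0072*(dz-.006)/.17,.0021*(dz-.006)/.17,dz]),proj('top',t-[0.0072*(dz-.006)/.17,.0021*(dz-.006)/.17,dz]))
```

```text
[ 0.53260931 -0.32232036  0.25583076] [ 0.99989451  0.09745417 -0.53478428]
pred shank 0.07 [336.94170664 143.08816397] [402.77140709 163.675308  ]
pred shank 0.12 [337.08261089 160.66595514] [398.13252425 169.37500255]
pred shank 0.1767 [337.23465965 179.63402308] [393.47016124 175.10354669]
```

View pics/c6.png

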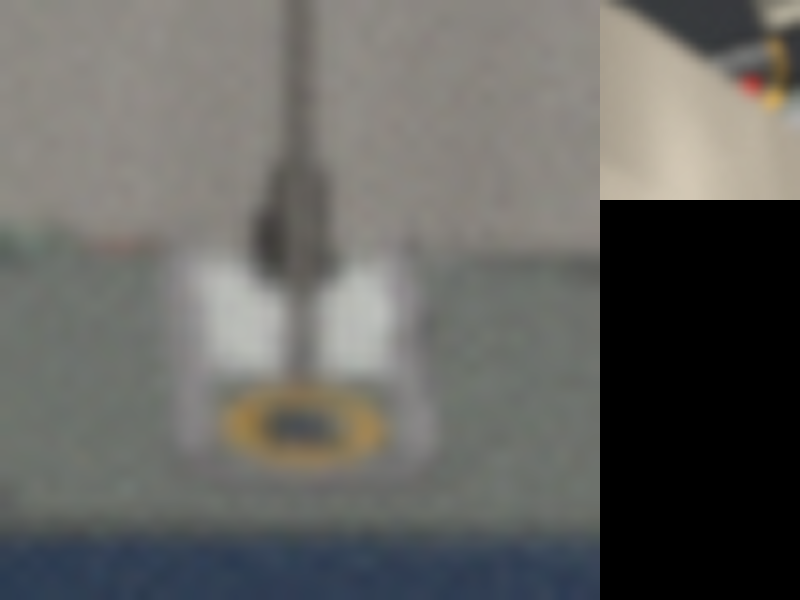

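Emit:
send_rows:
  plan:
    - {"offset": [-0.5,0,4],"yaw": 0}
    - {"offset": [0,0,4],"yaw": 0}
    - {"offset": [0,0,4],"yaw": 0}
    - {"offset": [0,0,4],"yaw": 0}
    - {"offset": [0,0,0],"yaw": 0}

```text
time: 13.45
tool_pos: [0.5318, -0.3221, 0.2388]
tool_rot: [-3.14, 0.001, 0.283]
contact_force: [-0.2, -0.9, -1.3]
opening: 0.0265
grip_force: 39.9
```

Emit:
send_rows:
  plan:
    - {"offset": [0,0,4],"yaw": 0}
    - {"offset": [0,0,4],"yaw": 0}
    - {"offset": [0,0,4],"yaw": 0}
    - {"offset": [0,0,4],"yaw": 0}
    - {"offset": [0,0,2],"yaw": 0}
    - {"offset": [0,0,0],"yaw": 0}
    - {"offset": [0,0,0],"yaw": 0}

```text
time: 14.15
tool_pos: [0.5322, -0.3224, 0.2218]
tool_rot: [3.141, -0.0, 0.283]
contact_force: [-0.4, -0.1, -1.0]
opening: 0.0271
grip_force: 39.9
```

Run:
```python
from h import *
print(status.observe()['contact_force'])
a=snap('side','s5.png');b=snap('top','t5.png')
A=cv2.resize(a[155:195,317:357,::-1],(600,600),interpolation=cv2.INTER_CUBIC)
B=cv2.resize(b[165:195,370:400,::-1],(200,200),interpolation=cv2.INTER_CUBIC);B=np.vstack([B,np.zeros((400,200,3),np.uint8)])
cv2.imwrite('pics/c7.png',np.hstack([A,B]))
```

```text
[-0.37328316 -0.10391837 -0.98238899]
```

View pics/c7.png

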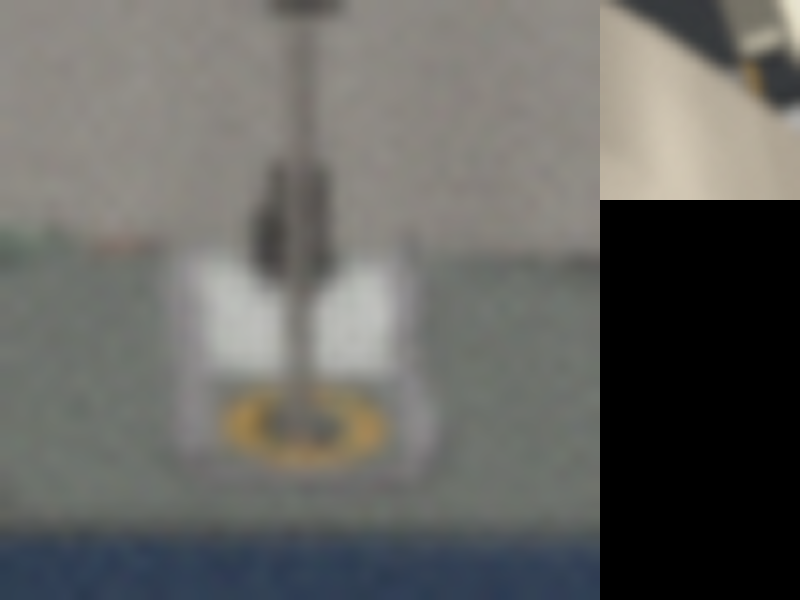

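Emit:
send_rows:
  plan:
    - {"offset": [0,0,3],"yaw": 0}
    - {"offset": [0,0,3],"yaw": 0}
    - {"offset": [0,0,2],"yaw": 0}
    - {"offset": [0,0,2],"yaw": 0}
    - {"offset": [0,0,0],"yaw": 0}
    - {"offset": [0,0,0],"yaw": 0}

```text
time: 14.85
tool_pos: [0.5321, -0.3223, 0.2119]
tool_rot: [3.141, -0.0, 0.283]
contact_force: [-0.0, -0.3, 1.0]
opening: 0.0267
grip_force: 39.9
```

Emit:
send_rows:
  plan:
    - {"offset": [0,0,1],"yaw": 0}
    - {"offset": [0,0,1],"yaw": 0}
    - {"offset": [0,0,1],"yaw": 0}
    - {"offset": [0,0,0],"yaw": 0}
    - {"offset": [0,0,0],"yaw": 0}

```text
time: 15.35
tool_pos: [0.5322, -0.3224, 0.2089]
tool_rot: [3.141, -0.0, 0.283]
contact_force: [-0.2, 1.0, 2.1]
opening: 0.0273
grip_force: 39.9
```

Emit:
send_rows:
  plan:
    - {"offset": [0,0,1],"yaw": 0}
    - {"offset": [0,0,1],"yaw": 0}
    - {"offset": [0,0,0],"yaw": 0}
    - {"offset": [0,0,0],"yaw": 0}

```text
time: 15.75
tool_pos: [0.5322, -0.3224, 0.2069]
tool_rot: [3.141, -0.0, 0.283]
contact_force: [0.0, 0.8, 3.1]
opening: 0.0275
grip_force: 39.9
```

Emit:
send_rows:
  plan:
    - {"offset": [0,0,1],"yaw": 0}
    - {"offset": [0,0,0],"yaw": 0}
    - {"offset": [0,0,0],"yaw": 0}

```text
time: 16.05
tool_pos: [0.5323, -0.3224, 0.2065]
tool_rot: [3.141, -0.001, 0.283]
contact_force: [-0.4, 0.7, 6.8]
opening: 0.0268
grip_force: 40.0
```

Emit:
send_rows:
  plan:
    - {"offset": [0,0,0.5],"yaw": 0}
    - {"offset": [0,0,0],"yaw": 0}
    - {"offset": [0,0,0],"yaw": 0}
    - {"offset": [0,0,0],"yaw": 0}
    - {"offset": [0,0,0],"yaw": 0}
    - {"offset": [0,0,0],"yaw": 0}

```text
time: 16.65
tool_pos: [0.5324, -0.3225, 0.2064]
tool_rot: [3.14, -0.001, 0.283]
contact_force: [-1.5, 2.2, 8.3]
opening: 0.0267
grip_force: 40.0
```

Run:
```python
from h import *
s=status.observe();print(s['tool_pos'],s['contact_force'],s['grip_force'])
if s['contact_force'][2]>5 and s['grip_force']>20: print(ticket.hand_in())
```

```text
[ 0.53240593 -0.32246507  0.20643411] [-1.48435729  2.17059996  8.3414593 ] 39.97419002931565
the job is handed in; nothing more can be done
None
```

I handed the job in at about 17 s: shutter slid to its stop, and the gripped screwdriver through the hole holding the red button against its stop at about 9 N with a 40 N grip. The hand-in returned no verdict, so I only have my own readings to go on.

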